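# Slide the texture plate out over the ledge's end

### The arm

A 6-joint arm with a two-finger parallel gripper is mounted at the origin on the work surface. World frame = base frame: x ahead of the robot, y to its left, z up, the work surface at z = 0. Lengths are in m, angles in degrees, forces in N, time in s.
With the tool pointing down it reaches from about 0.25 to 0.725 m from the base axis. Payload 9.7 kg.
Tool frame: the origin (TCP) lies at the very end of the fingers, on their centre line; the grasp point (between the pads) lies 19 mm behind it; y points along the fingers, x is the direction in which the jaws open and shut, and the axes are right-handed (so a half turn about y gives the same grasp; the last joint's range is limited). The gripper opens to 85 mm and grips with 20 to 120 N. Pads are 22 mm wide; open, the fingers measure 114 mm over their backs; the gripper's body (76 mm by 85 mm) begins 54 mm behind the grasp point. The pads swing forward as they close: fully open they stand 13 mm farther back than shut.
Start: joints at [65.89, 4.979, 10.078, 95.1, 0, 90], TCP at [0.225, 0.502, 0.231] pointing down, gripper open.
Joint ranges: [-179.16, 179.16], [-48.56, 103.87], [-65.8, 70.77], [-126.05, 130.52], [-82.76, 87.17], [-180, 180]. Speed limits (degrees/s): [127.2, 127.2, 147.25, 180, 180, 180].

### API

Orientations are given as [roll, pitch, yaw] about the fixed x, y, z axes, in that order (R = Rz(yaw) Ry(pitch) Rx(roll)).
In Python, from workcell import bot gives the robot as it stands.
- The arm moves only by the shell command python3 -m jog 'ROWS' [FORCE]. ROWS is JSON, a list of rows, each an object with "rotation": the turn, a rotation vector about the world's x, y, z in degrees, a list of three; "travel": the shift along the world's x, y, z in mm, a list of three; "jaw": the gripper command: -1 is shut, 1 is fully open, values between are in proportion. In form: [{"rotation": [rx, ry, rz], "travel": [x, y, z], "jaw": jaw}, ...]. A call has 1 to 8 rows; each row shifts and turns the commanded pose from where the row before left it; what a row does not reach is not made up. A row lasts 1/8 s, in which the tool goes at most 62.5 mm and 10.7 degrees, less where a joint would pass 70% of its speed; a pose out of reach is approached as far as the arm can. A call with a gripper value outside its range is refused whole. The fingers move at their own pace and stop on an object; FORCE is the grip in N (left out, the last holds). Time passes only in rows, so rows that do not move let the fingers close. It gives the time, the measured TCP pose, the force and the opening at its end, in the units of the state.
- bot.get_obs(): the state, without advancing time (a new reading comes with each control period).
- bot.camera(name): name is "scene" or "top" or "wrist"; returns the picture (480x640x3 uint8, red, green, blue); there is no depth.
- bot.camera_params(name): a dict with "K" (3x3 intrinsics, pixels), "view" (4x4, takes a point from world to camera coordinates). Camera axes: x right, y up, looking along -z (the intrinsics and any distortion apply to the point x, -y, -z); pixel columns grow to the right and rows downward; lengths in m; the calibration is good to about 2 mm. The wrist camera is an equidistant fisheye: a pixel r from the principal point sees the ray r / f radians off the axis. A picture is of the moment at which its call begins: read the wrist's pose just before it. camera_params takes no time and is no camera call; for the wrist camera it gives the pose at the moment of the call.
- bot.job_done(): hands the job in, once; it reports no verdict.
Trained networks look in the newest picture that a camera, given by its name, has taken for a name from the list of things; names that differ only in an ending like _2 or _b are one class to them, and where a whole thing is asked for, a point or a joint stands for the part that bears it (a point fixed in the world has none). Each returns a list of dicts, best first, with "score" (0 to 1); they miss things now and then, are a little off and sometimes report something else, mostly with a low value. They report only what shows in the picture. A call takes as long as a camera call.
- bot.recognise(camera, thing): "xy" ([column, row] in pixels, amid what is visible of it).
- bot.trace(camera, thing): "mask" (480x640 bool, what is visible of it) and "xy" ([column, row] in pixels, amid what is visible of it).
The state is a dict: "time": time; "q": joint angles; "qd": joint speeds; "joint_efforts": joint torques, N m; "ee_pos": TCP position; "tcp_rot": TCP orientation; "wrist_force": force on the tool from outside, world axes, zero at the start; "torque": the same for the moment, N m; "opening": finger opening in m.
Only numpy, scipy, OpenCV 4.12 (cv2) and the standard library are available. Lean on these libraries where they do the work, as an engineer would, in place of code of your own. Each camera call takes 0.05 s, during which the arm holds its last target.

### The job

The thin yellow texture plate lies too flat on its wooden ledge for small hands to pick up. Only by pushing it with the fingertips, slide it flush against the blue rail at the back of the ledge and along to the end that is on the pale blue cups' side, until about a third of its length sticks out past that end. Never lift or tip the plate, leave it resting on the ledge, and leave the tray and the other toys as they are.

Things in the scene. Friction and masses are not known exactly. Their poses are not given: they have to be found in the camera images.
- ledge: Fixed wooden ledge unit, 150 mm deep (own x), 300 mm long (own y); yaw within 0.25 rad. Origin: centre of its underside. Flat top at z = 70 mm, open ends at y = +150 and -150 mm. A blue rail along the back stands 14 mm above the top, inner face at x = +63, back at +75 mm. The front edge (x = -75 mm, towards the robot) has no rail.
- plate_mid (a point): Centre (half-way up) of the loose yellow plastic plate with orange stripes: 95 mm wide (own x), 130 mm long (own y), 8 mm thick, 0.08 to 0.15 kg. Starts flat on the ledge, up to 0.15 rad askew and off the rail. Flush with the rail its centre is at x = +15.5 mm of the ledge; a third out, 128 mm from the ledge's centre along y. It falls if half sticks out.
- cups: Three nested pale blue ceramic cups, stuck one in another (they move as one), standing 94 mm high, widest 82 mm across at the outer rim. Origin: centre of the underside. They stand on the shelf top beyond one end of the ledge, +y or -y: the plate must go towards that end.
- prism: Frosted glass triangular prism standing upright, 85 mm high, corners 36 mm from its axis. Origin: centre of the underside. It stands beyond the ledge's other end. Not to be disturbed.
- ball: Ridged green silicone ball, 64 mm across, with a small flat it rests on; in front of the ledge. Origin: its underside. Not to be disturbed.
- paddle: Beech clacker paddle lying flat in front of the ledge, 190 mm long (own x), 70 mm wide, 20 mm thick. Origin: at its underside, near mid-length. Not to be disturbed.
- tray (a joint): Spring-loaded pull-out tray under the ledge's top, with a small steel knob at the front; 0 = shut, up to 0.06 m pulled out towards the robot, the spring shuts it. Leave shut.

How it is judged (in metres and radians):
At the end, for the whole second after the job is handed in: The plate lies flat and still on the ledge, its long side against the rail (centre within 6 mm of flush, within 0.08 rad of parallel), and 28 to 55 mm of its 130 mm length sticks out past the ledge's end on the cups' side (((y of cups in the frame of ledge above 0 m and y of plate_mid in the frame of ledge between 0.113 and 0.14 m) or (y of cups in the frame of ledge below 0 m and y of plate_mid in the frame of ledge between -0.14 and -0.113 m)) and x of plate_mid in the frame of ledge above 0.0095 m and angle between the y axis of plate_mid and the y axis of ledge, either way round below 0.08 rad and z of plate_mid in the frame of ledge between 0.071 and 0.077 m and angle between plate_mid's own z axis and vertical below 0.04 rad and linear speed of plate below 0.01 m/s); the robot touches nothing.
It fails at once if the plate is lifted (centre more than 10 mm above where it rests) or tipped more than 0.15 rad (z of plate_mid in the frame of ledge above 0.084 m or angle between plate_mid's own z axis and vertical above 0.15 rad).
It fails at once if cups, prism, ball or paddle moved more than 15 mm or tipped (distance of any of cups, prism, ball, paddle from where it was at the start of the episode above 0.015 m or angle between any of cups, prism, ball, paddle's own z axis and vertical above 0.3 rad).
It fails at once if the tray is pulled out more than 15 mm (value of joint tray above 0.015 m).
It also fails if it takes over 48 s, if anything falls off the work surface, if the arm or the gripper's body presses on something with over 40 N, if the wrist force passes 120 N, or if a joint passes its speed limit or range.

## Working session

There is one attempt and no reset: what is moved stays moved. The work goes in short steps, Python scripts to look and compute and a shell command to move; the robot and the scene stay as the last step left them, time stands still between calls to the robot, and variables do not carry over. Pictures are saved under pics/ and viewed, and the job is handed in when it is done.

```bash
mkdir -p pics; ls
cat > h.py <<'E'
import numpy as np, cv2
from workcell import bot
def ray(cam,uv,P=None):
    P=P or bot.camera_params(cam); K=np.array(P['K']);V=np.array(P['view'])
    x=(uv[0]-K[0,2])/K[0,0]; y=(uv[1]-K[1,2])/K[1,1]
    if cam=='wrist':
        r=np.hypot(x,y); d=np.array([x/r*np.sin(r),y/r*np.sin(r),np.cos(r)]) if r>0 else np.array([0,0,1.])
    else: d=np.array([x,y,1.])
    d=d*[1,-1,-1]; R=V[:3,:3]; o=-R.T@V[:3,3]
    return o,R.T@d
def atz(cam,uv,z,P=None):
    o,d=ray(cam,uv,P); return o+d*(z-o[2])/d[2]
def proj(cam,p,P=None):
    P=P or bot.camera_params(cam); K=np.array(P['K']);V=np.array(P['view'])
    c=V[:3,:3]@np.asarray(p)+V[:3,3]; c=c*[1,-1,-1]
    if cam=='wrist':
        n=np.hypot(c[0],c[1]); t=np.arctan2(n,c[2]); x,y=c[0]/n*t,c[1]/n*t
    else: x,y=c[0]/c[2],c[1]/c[2]
    return np.array([K[0,0]*x+K[0,2],K[1,1]*y+K[1,2]])
def save(cam,name):
    im=bot.camera(cam); cv2.imwrite(f'pics/{name}.png',cv2.cvtColor(im,cv2.COLOR_RGB2BGR)); return im
E
python3 - <<'E'
from h import *
for c in ['top','scene','wrist']: save(c,c+'0')
np.set_printoptions(precision=4,suppress=True)
for c in ['top','scene']:
    P=bot.camera_params(c);print(c,{k:np.array(v) for k,v in P.items()})
    for t in ['ledge','plate_mid','cups','prism','ball','paddle']:
        r=bot.trace(c,t)
        for q in r[:2]:
            m=q['mask'].astype(np.uint8);print(t,round(q['score'],2),np.round(q['xy'],1),m.sum(),np.round(cv2.minAreaRect(np.argwhere(m)[:,::-1].astype(np.float32))[0:3],1) if 0 else cv2.minAreaRect(np.argwhere(m)[:,::-1].astype(np.float32)))
            np.save(f'pics/{c}_{t}.npy',r[0]['mask'])
print(bot.get_obs())
E
```

```text
pics
top {'K': array([[460.4338,   0.    , 323.607 ],
       [  0.    , 460.4338, 247.8746],
       [  0.    ,   0.    ,   1.    ]]), 'view': array([[ 0.0048, -0.9999,  0.0137, -0.0105],
       [ 0.9903,  0.0066,  0.139 , -0.4882],
       [-0.1391,  0.0129,  0.9902, -1.0506],
       [ 0.    ,  0.    ,  0.    ,  1.    ]])}
ledge 0.66 [361.4 226.3] 6476 ((335.45733642578125, 231.55169677734375), (75.23102569580078, 131.54762268066406), 84.5596694946289)
plate_mid 0.68 [331.  232.4] 2379 ((329.33782958984375, 231.02700805664062), (42.25053787231445, 58.197242736816406), 80.53767395019531)
cups 0.62 [461.7 201.6] 1037 ((462.3360595703125, 203.80328369140625), (35.761619567871094, 33.950904846191406), 5.19442892074585)
prism 0.91 [168.2 206.6] 626 ((169.25, 204.75), (36.769554138183594, 23.33452033996582), 45.0)
prism 0.64 [424.9 295.5] 1633 ((426.5, 310.0), (82.0, 29.0), 90.0)
ball 0.64 [220.4 305.4] 545 ((219.5, 309.5), (25.0, 25.0), 90.0)
paddle 0.75 [424.6 294.2] 1635 ((426.1218566894531, 310.3565673828125), (29.66364097595215, 81.49417114257812), 1.6846843957901)
paddle 0.51 [221.7 3
[... 1041 characters left out ...]
8.8] 1431 ((172.0, 170.5), (47.0, 38.0), 90.0)
ball 0.89 [444.1 277.6] 807 ((445.5, 278.5), (31.0, 31.0), 90.0)
paddle 0.73 [273.5 155.6] 1469 ((284.4702453613281, 150.99136352539062), (26.1988582611084, 80.56806182861328), 61.189208984375)
{'time': 0.75, 'q': array([65.8914,  4.9777, 10.0789, 95.0995,  0.0016, 89.9975]), 'qd': array([ 0.0141,  0.0016, -0.0203, -0.0707, -0.0493,  0.0129]), 'joint_efforts': array([  0.0006, -52.0007,  46.4813,   0.0013,   0.0001,   0.    ]), 'ee_pos': array([0.2246, 0.502 , 0.2313]), 'tcp_rot': array([-89.9984,  -0.0017,  65.8938]), 'wrist_force': array([ 0.7604,  0.5299, -1.5972]), 'torque': array([-0.0359, -0.028 ,  0.002 ]), 'opening': 0.08536567922986119}
```

View pics/top0.png

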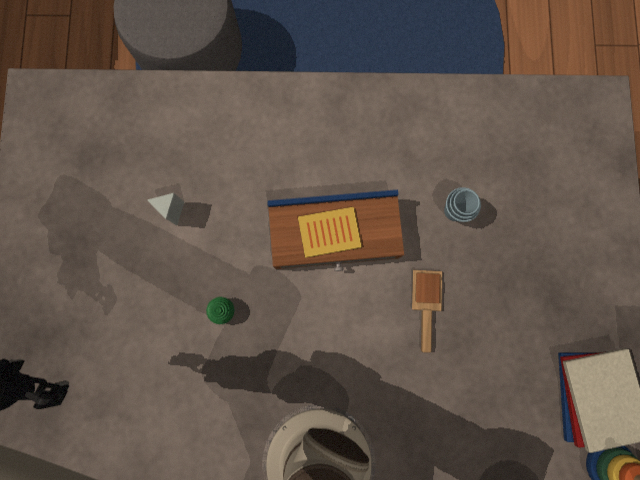

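View pics/scene0.png

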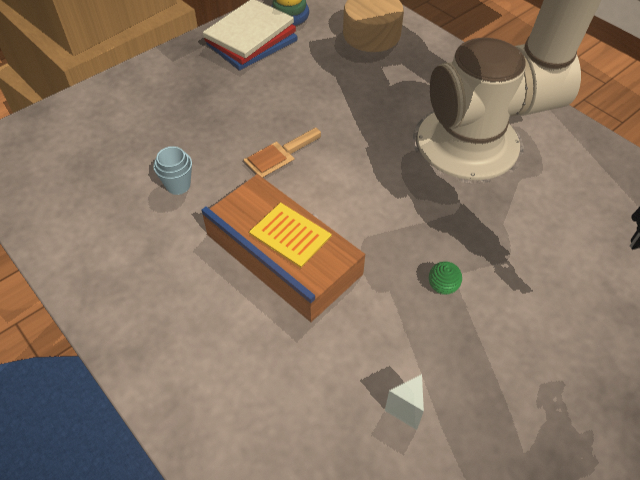

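Run:
```python
import cv2
im=cv2.imread('pics/top0.png')[180:280,255:415]
cv2.imwrite('pics/topz.png',cv2.resize(im,None,fx=5,fy=5,interpolation=cv2.INTER_CUBIC))
im=cv2.imread('pics/scene0.png')[170:325,195:375]
cv2.imwrite('pics/scz.png',cv2.resize(im,(720,620)[:2] and (690,594),interpolation=cv2.INTER_CUBIC))
```

```text
(no output)
```

View pics/topz.png

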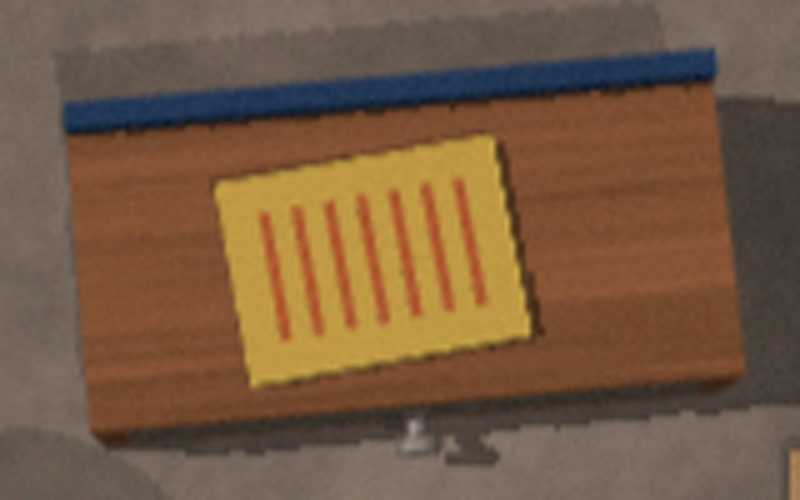

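View pics/scz.png

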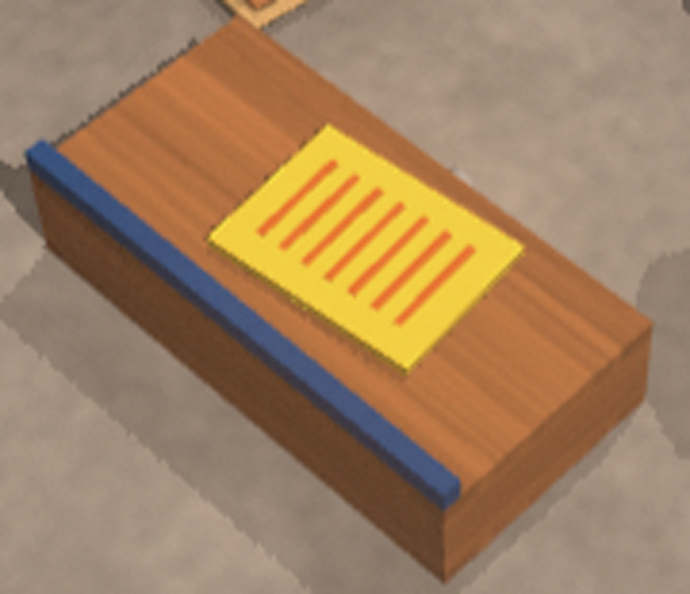

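```bash
cat > fit.py <<'E'
from h import *
from scipy.optimize import least_squares
tz=lambda x,y:((x+.5)/5-.5+255,(y+.5)/5-.5+180)
s=690/180; sz=lambda x,y:((x+.5)/s-.5+195,(y+.5)/s-.5+170)
L=[('top',tz(92,433),(-.075,.15,.07)),('top',tz(745,375),(-.075,-.15,.07)),('top',tz(65,104),(.075,.15,.084)),('top',tz(715,49),(.075,-.15,.084)),
('scene',sz(238,20),(-.075,-.15,.07)),('scene',sz(652,323),(-.075,.15,.07)),('scene',sz(28,155),(.075,-.15,.084)),('scene',sz(445,505),(.075,.15,.084))]
a,b=.0475,.065
Q=[('top',tz(215,183),(a,b)),('top',tz(495,137),(a,-b)),('top',tz(532,337),(-a,-b)),('top',tz(253,386),(-a,b)),
('scene',sz(330,124),(-a,-b)),('scene',sz(523,247),(-a,b)),('scene',sz(408,370),(a,b)),('scene',sz(210,238),(a,-b))]
PP={c:bot.camera_params(c) for c in('top','scene')}
def f(p,D):
    c,s_=np.cos(p[2]),np.sin(p[2]);r=[]
    for cam,uv,q in D:
        z=q[2] if len(q)>2 else .078
        w=[p[0]+c*q[0]-s_*q[1],p[1]+s_*q[0]+c*q[1],z]
        r+=list(proj(cam,w,PP[cam])-uv)
    return np.array(r)
np.set_printoptions(precision=4,suppress=True)
def fit(D):
    r=least_squares(f,[.55,0,0],args=(D,)); return r.x,f(r.x,D)
if __name__=='__main__':
    for n,D in (('L',L),('P',Q)):
        for sub in (D,[d for d in D if d[0]=='top'],[d for d in D if d[0]=='scene']):
            x,e=fit(sub);print(n,x,np.abs(e).max())
    l=fit(L)[0];p=fit(Q)[0]
    c,s_=np.cos(l[2]),np.sin(l[2]);d=p-l
    print('plate in ledge',c*d[0]+s_*d[1],-s_*d[0]+c*d[1],d[2])
    for t,h in (('cups',.05),('ball',.032),('paddle',.02),('prism',.06)):
        m=np.load(f'pics/top_{t}.npy');yx=np.argwhere(m).mean(0);print(t,atz('top',yx[::-1],h))
E
python3 fit.py
```

```text
L [ 0.5312 -0.0328  0.0953] 2.1389469172119107
L [ 0.5292 -0.0344  0.0945] 0.556089640468258
L [ 0.5331 -0.0308  0.0969] 1.029268717406211
P [ 0.5206 -0.0191  0.1838] 0.9643884956395823
P [ 0.5195 -0.0201  0.1803] 0.48611197348736823
P [ 0.5218 -0.0178  0.1871] 0.9324526314705963
plate in ledge -0.009171342994135842 0.014651339965013261 0.0884775930924701
cups [ 0.5921 -0.3339  0.05  ]
ball [0.3437 0.2315 0.032 ]
paddle [ 0.3655 -0.2513  0.02  ]
prism [0.5796 0.3524 0.06  ]
```

```bash
python3 -m jog '[{"rotation":[0,0,-7.5],"travel":[22,-52,0],"jaw":-1},{"rotation":[0,0,-7.5],"travel":[22,-52,0],"jaw":-1},{"rotation":[0,0,-7.5],"travel":[22,-52,0],"jaw":-1},{"rotation":[0,0,-7.5],"travel":[22,-52,0],"jaw":-1},{"rotation":[0,0,-7.5],"travel":[22,-52,0],"jaw":-1},{"rotation":[0,0,-7.5],"travel":[22,-52,0],"jaw":-1},{"rotation":[0,0,-7.5],"travel":[22,-52,0],"jaw":-1},{"rotation":[0,0,-7.9],"travel":[22,-52,0],"jaw":-1}]' 30
```

```text
time: 1.75
ee_pos: [0.4011, 0.0843, 0.2316]
tcp_rot: [-90.0, -0.1, 5.2]
wrist_force: [-0.0, 0.3, -0.7]
opening: -0.0003
```

```bash
python3 -m jog '[{"rotation":[0,0,0.2],"travel":[20,-50,0],"jaw":-1},{"rotation":[0,0,0],"travel":[20,-50,0],"jaw":-1},{"rotation":[0,0,0],"travel":[4,-11,-50],"jaw":-1},{"rotation":[0,0,0],"travel":[0,0,-50],"jaw":-1},{"rotation":[0,0,0],"travel":[0,0,-30],"jaw":-1},{"rotation":[0,0,0],"travel":[0,0,0],"jaw":-1}]'
python3 - <<'E'
from h import *
for c in ('top','scene','wrist'): save(c,c+'1')
print(bot.get_obs()['ee_pos'],proj('scene',bot.get_obs()['ee_pos']))
im=cv2.imread('pics/scene1.png')[130:310,195:375]
cv2.imwrite('pics/sc1z.png',cv2.resize(im,(600,600),interpolation=cv2.INTER_CUBIC))
E
```

```text
time: 2.5
ee_pos: [0.4433, -0.025, 0.0995]
tcp_rot: [-90.0, 0.2, 5.7]
wrist_force: [0.1, -0.6, 0.7]
opening: -0.0002
[ 0.4454503  -0.02496938  0.1030184 ] [317.74799178 202.48753284]
```

View pics/sc1z.png

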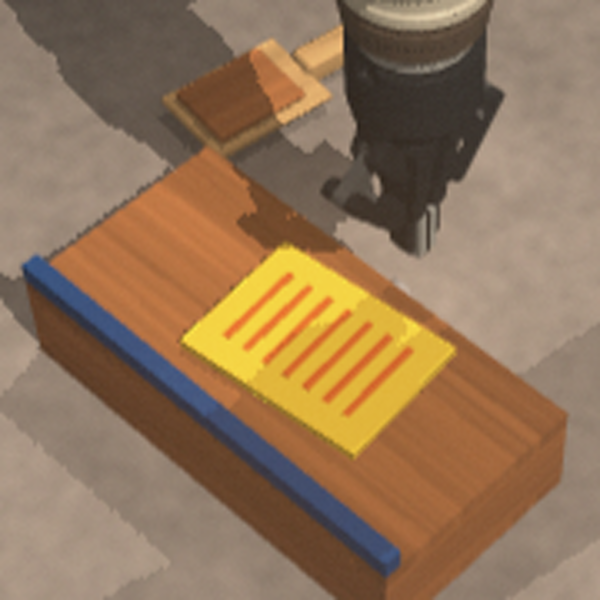

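View pics/wrist1.png

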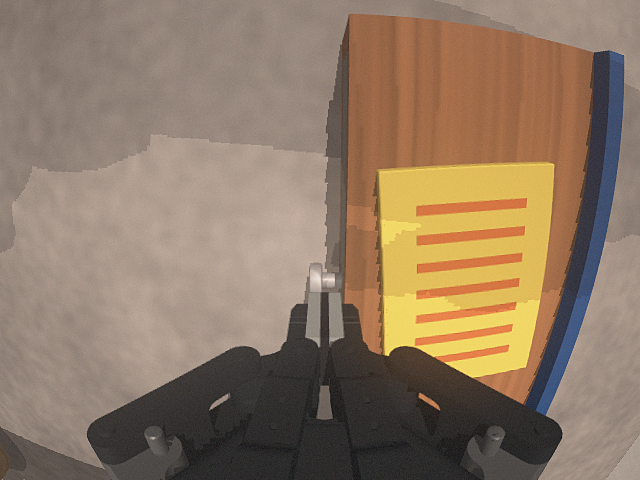

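```bash
python3 -m jog '[{"rotation":[0,0,0],"travel":[0,0,-20],"jaw":-1},{"rotation":[0,0,0],"travel":[0,0,-8],"jaw":-1},{"rotation":[0,0,0],"travel":[0,0,0],"jaw":-1},{"rotation":[0,0,0],"travel":[0,0,0],"jaw":-1}]'
python3 - <<'E'
from h import *
for i in range(4):
  save('wrist','w2'); o=bot.get_obs(); print(o['ee_pos'],o['tcp_rot'],o['wrist_force'])
save('scene','s2')
im=cv2.imread('pics/s2.png')[150:270,250:370]
cv2.imwrite('pics/s2z.png',cv2.resize(im,(600,600),interpolation=cv2.INTER_CUBIC))
E
```

```text
time: 3.15
ee_pos: [0.4451, -0.025, 0.0742]
tcp_rot: [-90.0, -0.1, 5.7]
wrist_force: [-0.3, 0.3, -0.1]
opening: 0.0
[ 0.44512281 -0.02498634  0.07415091] [-9.00086107e+01 -6.52135599e-02  5.69357070e+00] [ 0.43301062 -0.19471104 -0.82549161]
[ 0.44505416 -0.02498906  0.07403695] [-9.00082119e+01 -5.74556155e-02  5.68983081e+00] [0.76468454 0.38324059 0.24428248]
[ 0.44498466 -0.0250142   0.07390404] [-9.00069868e+01 -4.97763298e-02  5.68776876e+00] [-0.65699757 -1.45455856 -0.91949348]
[ 0.44490872 -0.02498859  0.07374755] [-9.00059808e+01 -3.59520484e-02  5.69255907e+00] [-0.24785582  0.00622742 -0.77385854]
```

View pics/s2z.png

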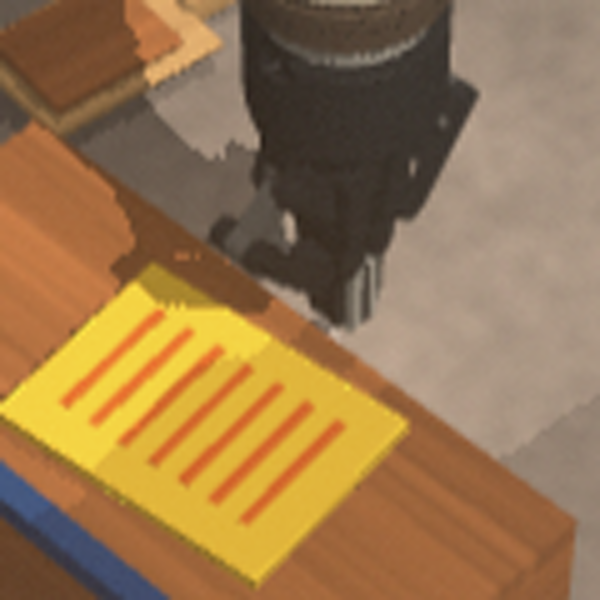

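```bash
python3 -m jog '[{"rotation":[0,0,0],"travel":[5,0.5,-0.3],"jaw":-1},{"rotation":[0,0,0],"travel":[5,0.5,0],"jaw":-1},{"rotation":[0,0,0],"travel":[4,0.4,0],"jaw":-1},{"rotation":[0,0,0],"travel":[4,0.4,0],"jaw":-1},{"rotation":[0,0,0],"travel":[4,0.4,0],"jaw":-1},{"rotation":[0,0,0],"travel":[4,0.4,0],"jaw":-1},{"rotation":[0,0,0],"travel":[4,0.3,0],"jaw":-1},{"rotation":[0,0,0],"travel":[0,0,0],"jaw":-1}]'
python3 - <<'E'
from h import *
save('wrist','w3'); o=bot.get_obs(); print(o['ee_pos'],o['tcp_rot'],o['wrist_force'])
save('scene','s3')
im=cv2.imread('pics/s3.png')[150:300,220:370]
cv2.imwrite('pics/s3z.png',cv2.resize(im,(600,600),interpolation=cv2.INTER_CUBIC))
E
```

```text
time: 4.4
ee_pos: [0.4749, -0.0221, 0.0729]
tcp_rot: [-90.0, -0.0, 5.7]
wrist_force: [1.4, -0.2, 0.7]
opening: -0.0002
[ 0.47480043 -0.02206691  0.07297426] [-9.00004651e+01 -2.40532101e-03  5.69098866e+00] [ 0.55577628 -0.33675636 -0.8907132 ]
```

View pics/s3z.png

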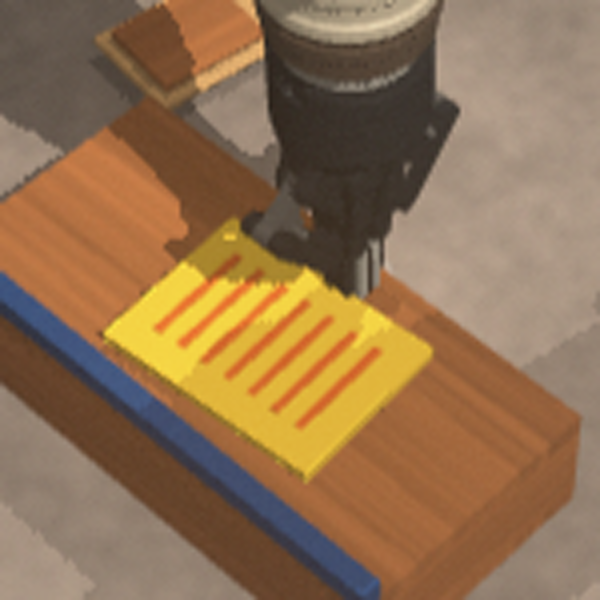

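View pics/w3.png

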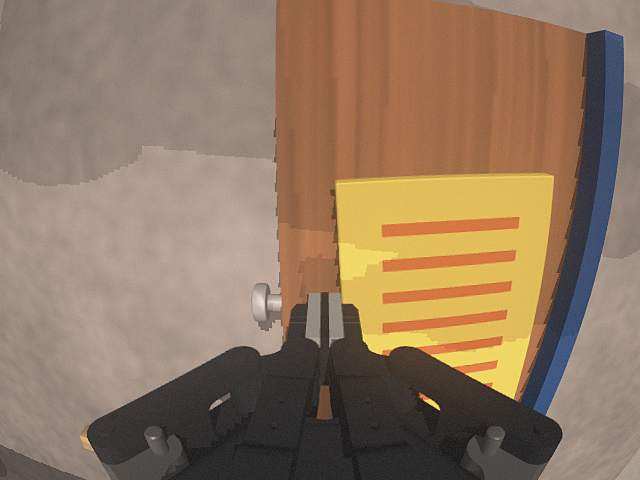

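```bash
python3 -m jog '[{"rotation":[0,0,0],"travel":[3,0.3,0],"jaw":-1},{"rotation":[0,0,0],"travel":[2,0.2,0],"jaw":-1},{"rotation":[0,0,0],"travel":[2,0.2,0],"jaw":-1},{"rotation":[0,0,0],"travel":[2,0.2,0],"jaw":-1},{"rotation":[0,0,0],"travel":[0,0,0],"jaw":-1}]'
python3 - <<'E'
from h import *
save('wrist','w4'); o=bot.get_obs(); print(o['ee_pos'],o['tcp_rot'],o['wrist_force'])
E
```

```text
time: 5.12
ee_pos: [0.4839, -0.0212, 0.073]
tcp_rot: [-90.0, -0.0, 5.7]
wrist_force: [0.1, -0.3, 0.1]
opening: 0.0
[ 0.48382068 -0.0211727   0.07301784] [-9.00001547e+01 -1.16305823e-02  5.68945573e+00] [-0.09886217 -0.23232551 -1.14593684]
```

View pics/w4.png

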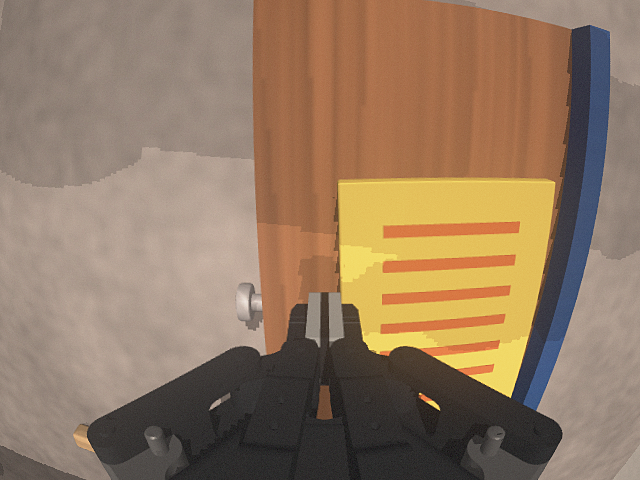

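```bash
python3 -m jog '[{"rotation":[0,0,0],"travel":[2,0.2,0],"jaw":-1},{"rotation":[0,0,0],"travel":[2,0.2,0],"jaw":-1},{"rotation":[0,0,0],"travel":[0,0,0],"jaw":-1}]'
python3 -m jog '[{"rotation":[0,0,0],"travel":[1,0.1,0],"jaw":-1},{"rotation":[0,0,0],"travel":[1,0.1,0],"jaw":-1},{"rotation":[0,0,0],"travel":[0,0,0],"jaw":-1}]'
python3 - <<'E'
from h import *
save('wrist','w5'); o=bot.get_obs(); print(o['ee_pos'],o['tcp_rot'],o['wrist_force'])
E
```

```text
time: 5.55
ee_pos: [0.4879, -0.0208, 0.073]
tcp_rot: [-90.0, -0.0, 5.7]
wrist_force: [0.5, -0.3, 0.9]
opening: 0.0
time: 5.92
ee_pos: [0.4897, -0.0206, 0.073]
tcp_rot: [-90.0, -0.0, 5.7]
wrist_force: [-1.1, 0.1, 0.5]
opening: -0.0006
[ 0.48972301 -0.02058039  0.0729733 ] [-9.00006279e+01 -4.00866381e-03  5.68753507e+00] [ 0.07749952 -0.32068479 -0.71268074]
```

View pics/w5.png

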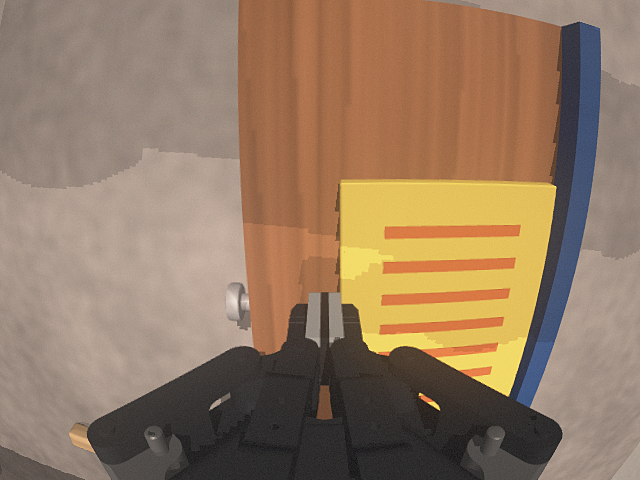

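```bash
python3 -m jog '[{"rotation":[0,0,0],"travel":[1,0.1,0],"jaw":-1},{"rotation":[0,0,0],"travel":[1,0.1,0],"jaw":-1},{"rotation":[0,0,0],"travel":[0,0,0],"jaw":-1}]'
python3 -m jog '[{"rotation":[0,0,0],"travel":[0.8,0.1,0],"jaw":-1},{"rotation":[0,0,0],"travel":[0,0,0],"jaw":-1}]'
python3 - <<'E'
from h import *
save('wrist','w6'); o=bot.get_obs(); print(o['ee_pos'],o['tcp_rot'],o['wrist_force'])
im=cv2.imread('pics/w6.png')[150:420,280:600]
cv2.imwrite('pics/w6z.png',cv2.resize(im,None,fx=2.2,fy=2.2,interpolation=cv2.INTER_CUBIC))
E
```

```text
time: 6.35
ee_pos: [0.4915, -0.0203, 0.0729]
tcp_rot: [-90.0, 0.0, 5.7]
wrist_force: [-2.3, 1.9, 1.6]
opening: -0.0
time: 6.6
ee_pos: [0.4919, -0.0201, 0.0729]
tcp_rot: [-90.0, 0.1, 5.7]
wrist_force: [-4.9, 2.4, 2.6]
opening: 0.0001
[ 0.49186936 -0.02010652  0.07289493] [-8.99725075e+01  7.05366566e-02  5.69686309e+00] [-5.74021165  1.75329385  1.83600909]
```

View pics/w6z.png

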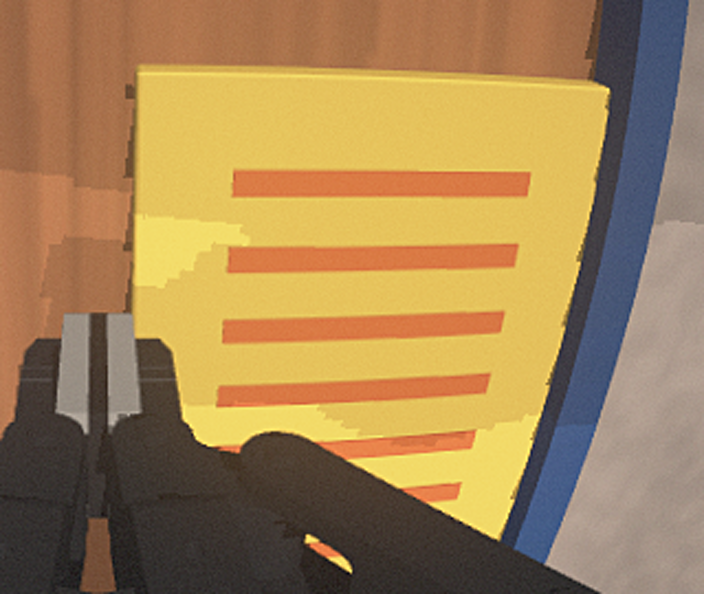

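```bash
python3 -m jog '[{"rotation":[0,0,0],"travel":[1,0.1,0],"jaw":-1},{"rotation":[0,0,0],"travel":[0,0,0],"jaw":-1}]'
python3 -m jog '[{"rotation":[0,0,0],"travel":[-20,-2,0],"jaw":-1},{"rotation":[0,0,0],"travel":[0,0,40],"jaw":-1},{"rotation":[0,0,0],"travel":[0,50,0],"jaw":-1},{"rotation":[0,0,0],"travel":[0,60,0],"jaw":-1},{"rotation":[0,0,0],"travel":[10,15,0],"jaw":-1},{"rotation":[0,0,0],"travel":[0,0,0],"jaw":-1},{"rotation":[0,0,0],"travel":[0,0,0],"jaw":-1}]'
python3 - <<'E'
from h import *
for c in('top','scene','wrist'):save(c,c+'7')
o=bot.get_obs(); print(o['ee_pos'],o['tcp_rot'],o['wrist_force'])
im=cv2.imread('pics/top7.png')[180:280,255:415]
cv2.imwrite('pics/top7z.png',cv2.resize(im,None,fx=5,fy=5,interpolation=cv2.INTER_CUBIC))
E
```

```text
time: 6.9
ee_pos: [0.4921, -0.02, 0.0728]
tcp_rot: [-90.0, 0.2, 5.7]
wrist_force: [-10.0, 2.1, 4.6]
opening: 0.0004
time: 7.78
ee_pos: [0.4835, 0.1018, 0.1128]
tcp_rot: [-90.0, 0.0, 5.6]
wrist_force: [0.3, 0.4, -0.5]
opening: -0.0005
[0.48348405 0.10173088 0.11300205] [-9.00090349e+01  1.68620458e-04  5.59708433e+00] [-0.13654721 -0.23434973 -0.6068248 ]
```

View pics/top7z.png

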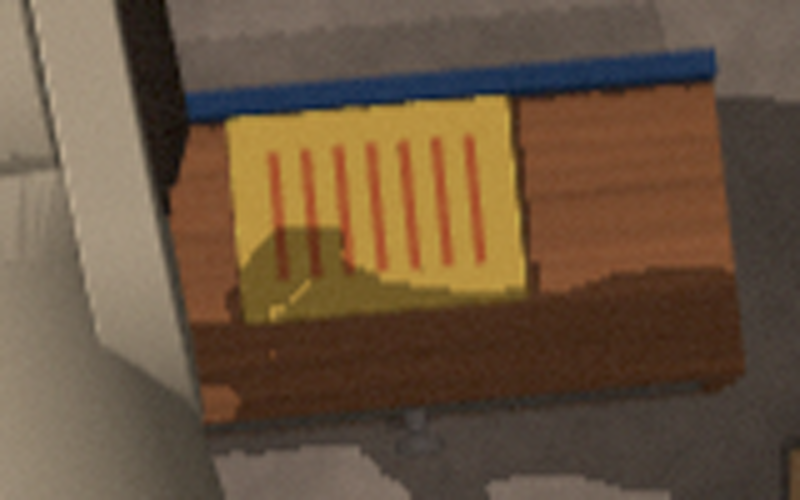

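View pics/scene7.png

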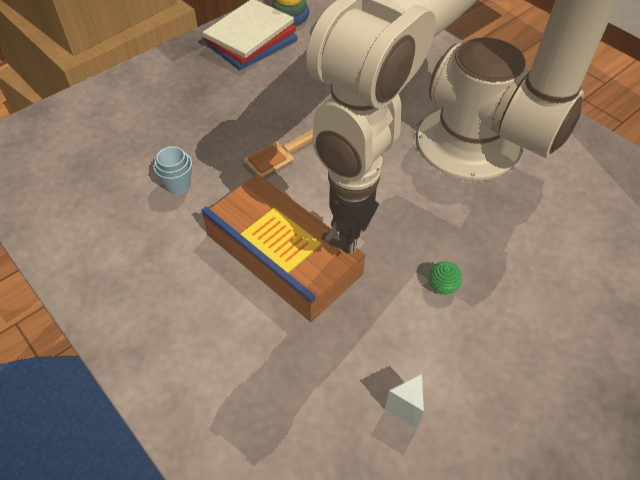

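Run:
```python
from fit import *
Lt=[d for d in L if d[0]=='top']
l=fit(Lt)[0]; a,b=.0475,.065
Q=[('top',tz(227,117),(a,b)),('top',tz(510,95),(a,-b)),('top',tz(526,297),(-a,-b)),('top',tz(243,325),(-a,b))]
p,e=fit(Q);print(p,abs(e).max())
R=lambda t:np.array([[np.cos(t),-np.sin(t)],[np.sin(t),np.cos(t)]])
pl=R(l[2]).T@(p-l)[:2];print('plate in ledge',pl,p[2]-l[2])
l2=fit(L)[0]
for off in (.02,.011): print(l2[:2]+R(l2[2])@[.012,pl[1]+.065+off])
```

```text
[ 0.5436 -0.0213  0.0909] 0.5159163391268748
plate in ledge [0.0156 0.0118] -0.0035679860009997233
[0.5339 0.0647]
[0.5348 0.0557]
```

```bash
python3 -m jog '[{"rotation":[0,0,0],"travel":[25,-13,0],"jaw":-1},{"rotation":[0,0,0],"travel":[25,-13,0],"jaw":-1},{"rotation":[0,0,0],"travel":[0,0,-20],"jaw":-1},{"rotation":[0,0,0],"travel":[0,0,-15],"jaw":-1},{"rotation":[0,0,0],"travel":[0,0,-5],"jaw":-1},{"rotation":[0,0,0],"travel":[0,0,0],"jaw":-1},{"rotation":[0,0,0],"travel":[0,0,0],"jaw":-1}]'
python3 - <<'E'
from h import *
for c in('scene','wrist'):save(c,c+'8')
o=bot.get_obs(); print(o['ee_pos'],o['tcp_rot'],o['wrist_force'])
im=cv2.imread('pics/scene8.png')[180:330,220:370]
cv2.imwrite('pics/s8z.png',cv2.resize(im,(600,600),interpolation=cv2.INTER_CUBIC))
E
```

```text
time: 8.8
ee_pos: [0.5337, 0.077, 0.0738]
tcp_rot: [-90.0, -0.1, 5.7]
wrist_force: [0.6, -0.0, 1.0]
opening: 0.0002
[0.53373674 0.07694034 0.07367912] [-9.00003489e+01 -6.02497473e-02  5.70067433e+00] [ 0.89546302  0.15937723 -0.70207549]
```

View pics/s8z.png

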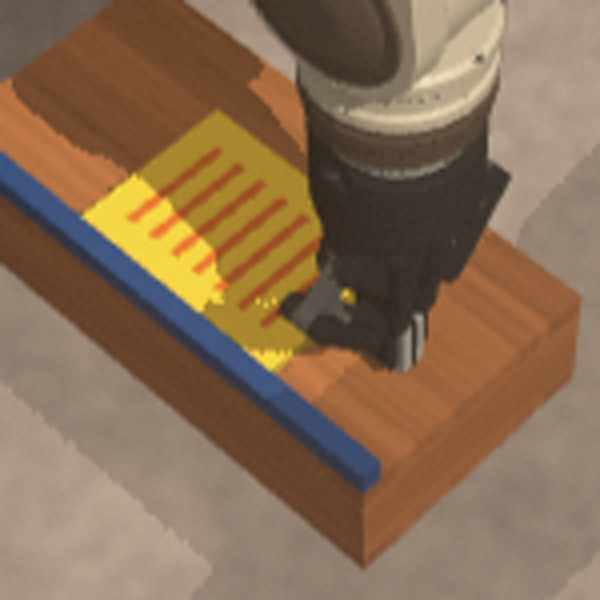

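View pics/wrist8.png

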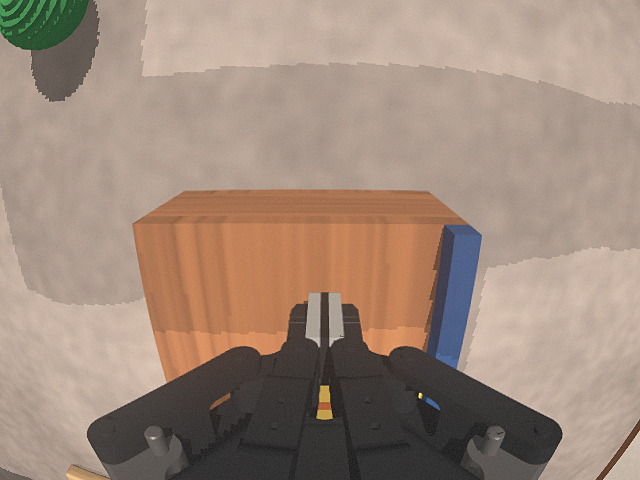

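```bash
python3 -m jog '[{"rotation":[0,0,0],"travel":[0.6,-6,0],"jaw":-1},{"rotation":[0,0,0],"travel":[0.6,-6,0],"jaw":-1},{"rotation":[0,0,0],"travel":[0.6,-6,0],"jaw":-1},{"rotation":[0,0,0],"travel":[0.6,-6,0],"jaw":-1},{"rotation":[0,0,0],"travel":[0.6,-6,0],"jaw":-1},{"rotation":[0,0,0],"travel":[0.6,-6,0],"jaw":-1},{"rotation":[0,0,0],"travel":[0.6,-6,0],"jaw":-1},{"rotation":[0,0,0],"travel":[0.6,-6,0],"jaw":-1}]'
python3 -m jog '[{"rotation":[0,0,0],"travel":[0.6,-6,0],"jaw":-1},{"rotation":[0,0,0],"travel":[0.6,-6,0],"jaw":-1},{"rotation":[0,0,0],"travel":[0.6,-6,0],"jaw":-1},{"rotation":[0,0,0],"travel":[0.6,-6,0],"jaw":-1},{"rotation":[0,0,0],"travel":[0,0,0],"jaw":-1}]'
python3 - <<'E'
from h import *
for c in('scene','top'):save(c,c+'9')
o=bot.get_obs(); print(o['ee_pos'],o['tcp_rot'],o['wrist_force'])
im=cv2.imread('pics/scene9.png')[150:300,200:350]
cv2.imwrite('pics/s9z.png',cv2.resize(im,(600,600),interpolation=cv2.INTER_CUBIC))
im=cv2.imread('pics/top9.png')[180:280,255:415]
cv2.imwrite('pics/top9z.png',cv2.resize(im,None,fx=5,fy=5,interpolation=cv2.INTER_CUBIC))
E
```

```text
time: 9.9
ee_pos: [0.5383, 0.0284, 0.073]
tcp_rot: [-90.0, 0.0, 5.7]
wrist_force: [-0.2, 0.0, -0.3]
opening: -0.0001
time: 10.52
ee_pos: [0.5408, 0.0043, 0.073]
tcp_rot: [-90.0, -0.0, 5.7]
wrist_force: [-0.6, 0.1, 0.3]
opening: -0.0001
[0.54073752 0.00468003 0.0729826 ] [-9.00103217e+01 -5.27549258e-03  5.67495093e+00] [ 0.1999005  -1.15809421 -0.44825783]
```

View pics/s9z.png

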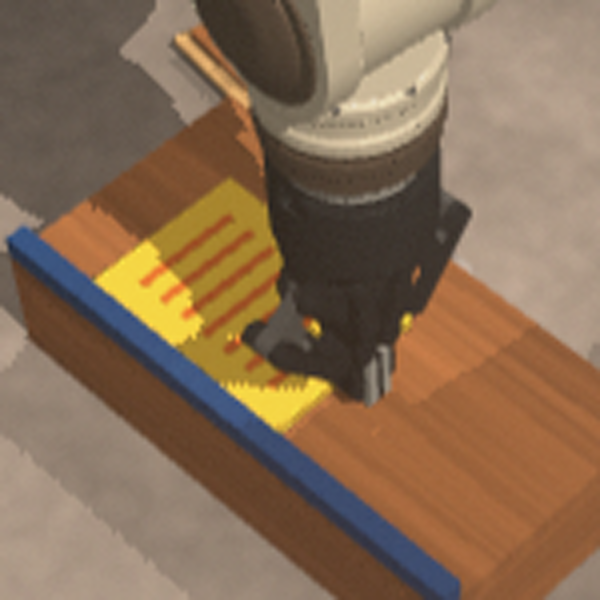

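View pics/top9z.png

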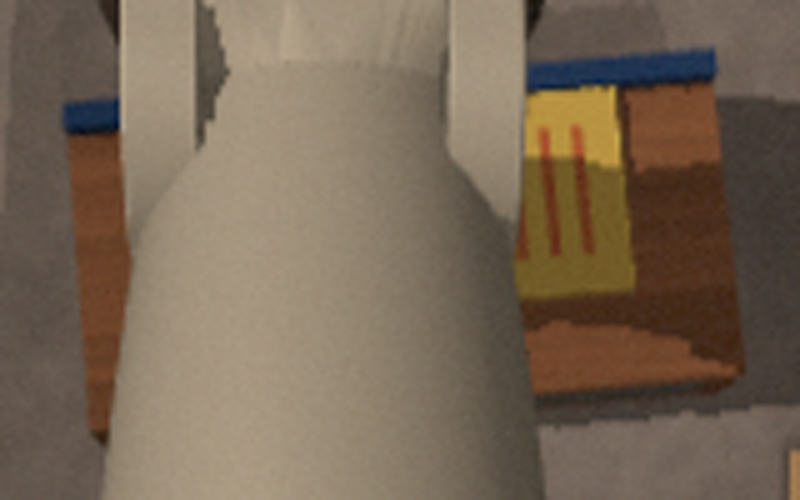

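```bash
python3 -m jog '[{"rotation":[0,0,0],"travel":[0.6,-6,0],"jaw":-1},{"rotation":[0,0,0],"travel":[0.6,-6,0],"jaw":-1},{"rotation":[0,0,0],"travel":[0.6,-6,0],"jaw":-1},{"rotation":[0,0,0],"travel":[0.6,-6,0],"jaw":-1},{"rotation":[0,0,0],"travel":[0.6,-6,0],"jaw":-1},{"rotation":[0,0,0],"travel":[0.6,-6,0],"jaw":-1},{"rotation":[0,0,0],"travel":[0.6,-6,0],"jaw":-1},{"rotation":[0,0,0],"travel":[0.6,-6,0],"jaw":-1}]'
python3 -m jog '[{"rotation":[0,0,0],"travel":[0.6,-6,0],"jaw":-1},{"rotation":[0,0,0],"travel":[0.6,-6,0],"jaw":-1},{"rotation":[0,0,0],"travel":[0.6,-6,0],"jaw":-1},{"rotation":[0,0,0],"travel":[0.5,-5,0],"jaw":-1},{"rotation":[0,0,0],"travel":[0,0,0],"jaw":-1}]'
python3 - <<'E'
from h import *
for c in('scene','top'):save(c,c+'10')
o=bot.get_obs(); print(o['ee_pos'],o['tcp_rot'],o['wrist_force'])
im=cv2.imread('pics/scene10.png')[150:300,200:350]
cv2.imwrite('pics/s10z.png',cv2.resize(im,(600,600),interpolation=cv2.INTER_CUBIC))
im=cv2.imread('pics/top10.png')[180:280,290:450]
cv2.imwrite('pics/top10z.png',cv2.resize(im,None,fx=5,fy=5,interpolation=cv2.INTER_CUBIC))
E
```

```text
time: 11.62
ee_pos: [0.5454, -0.0435, 0.073]
tcp_rot: [-90.0, 0.0, 5.7]
wrist_force: [-2.0, 1.8, 0.9]
opening: 0.0001
time: 12.25
ee_pos: [0.548, -0.0667, 0.073]
tcp_rot: [-90.0, -0.0, 5.7]
wrist_force: [0.1, 0.5, 1.2]
opening: 0.0
[ 0.54797349 -0.06636807  0.07307474] [-9.00206410e+01 -2.44625794e-02  5.67668826e+00] [-0.7893522   0.35593736 -0.10063696]
```

View pics/s10z.png

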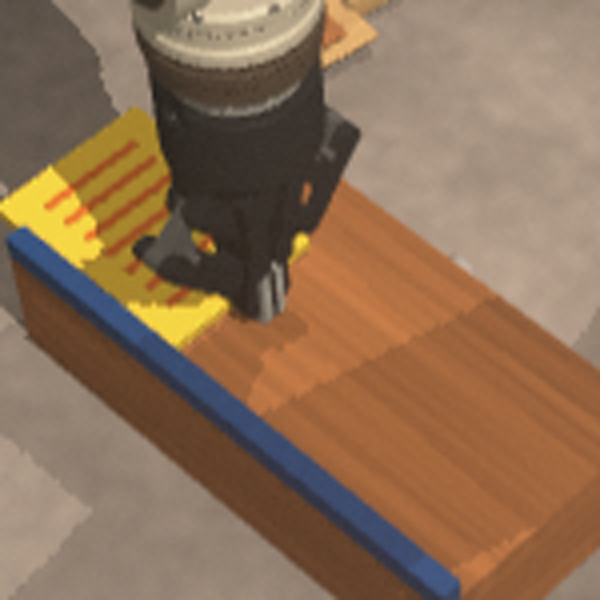

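View pics/top10z.png

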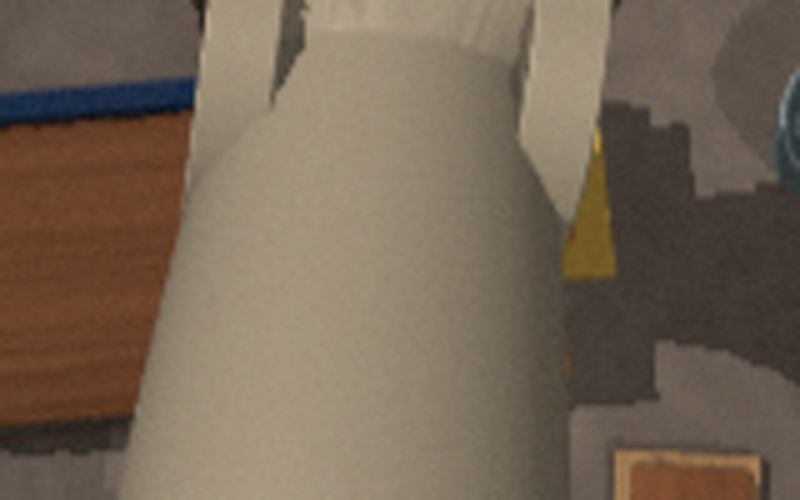

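```bash
python3 - <<'E'
from fit import *
R=lambda t:np.array([[np.cos(t),-np.sin(t)],[np.sin(t),np.cos(t)]])
lt=fit([d for d in L if d[0]=='top'])[0]; ls=fit([d for d in L if d[0]=='scene'])[0]
w=atz('top',((616.5)/5-.5+290,(275.5)/5-.5+180),.078);print('top front-lead corner',R(lt[2]).T@(w[:2]-lt[:2]),'expect -.032, yc-.065')
for n,x,y in (('front lead',137,107),('back trail',182,348),('back lead',2,203)):
    w=atz('scene',((x+.5)/4-.5+200,(y+.5)/4-.5+150),.078);print(n,R(ls[2]).T@(w[:2]-ls[:2]))
E
python3 -m jog '[{"rotation":[0,0,0],"travel":[0.5,-5,0],"jaw":-1},{"rotation":[0,0,0],"travel":[0.5,-5,0],"jaw":-1},{"rotation":[0,0,0],"travel":[0.3,-3,0],"jaw":-1},{"rotation":[0,0,0],"travel":[0,0,0],"jaw":-1}]'
```

```text
top front-lead corner [-0.0318 -0.1733] expect -.032, yc-.065
front lead [-0.0336 -0.1749]
back trail [ 0.0563 -0.0426]
back lead [ 0.0568 -0.1755]
time: 12.85
ee_pos: [0.5491, -0.0796, 0.073]
tcp_rot: [-90.0, -0.0, 5.7]
wrist_force: [-0.8, 0.4, -1.5]
opening: 0.0001
```

```bash
python3 -m jog '[{"rotation":[0,0,0],"travel":[0.3,-3,0],"jaw":-1},{"rotation":[0,0,0],"travel":[0,0,0],"jaw":-1},{"rotation":[0,0,0],"travel":[-2,20,0],"jaw":-1},{"rotation":[0,0,0],"travel":[0,10,40],"jaw":-1},{"rotation":[0,0,0],"travel":[-20,50,20],"jaw":-1},{"rotation":[0,0,0],"travel":[-20,55,0],"jaw":-1},{"rotation":[0,0,0],"travel":[-20,50,0],"jaw":-1},{"rotation":[0,0,0],"travel":[0,0,0],"jaw":-1}]'
python3 - <<'E'
from h import *
for c in('scene','top'):save(c,c+'11')
o=bot.get_obs(); print(o['ee_pos'],o['tcp_rot'],o['wrist_force'])
im=cv2.imread('pics/scene11.png')[150:300,190:340]
cv2.imwrite('pics/s11z.png',cv2.resize(im,(600,600),interpolation=cv2.INTER_CUBIC))
im=cv2.imread('pics/top11.png')[180:280,290:450]
cv2.imwrite('pics/top11z.png',cv2.resize(im,None,fx=5,fy=5,interpolation=cv2.INTER_CUBIC))
E
```

```text
time: 13.85
ee_pos: [0.4859, 0.1064, 0.1333]
tcp_rot: [-90.0, -0.0, 6.0]
wrist_force: [-0.5, -0.7, 0.4]
opening: 0.0001
[0.48702618 0.10381386 0.1331121 ] [-9.00071076e+01 -2.00827910e-02  5.80936368e+00] [-0.6113883   0.04655674 -0.84598079]
```

View pics/s11z.png

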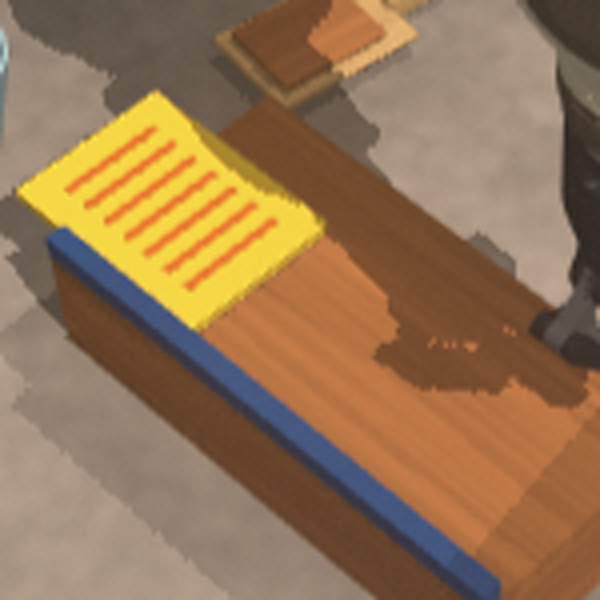

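View pics/top11z.png

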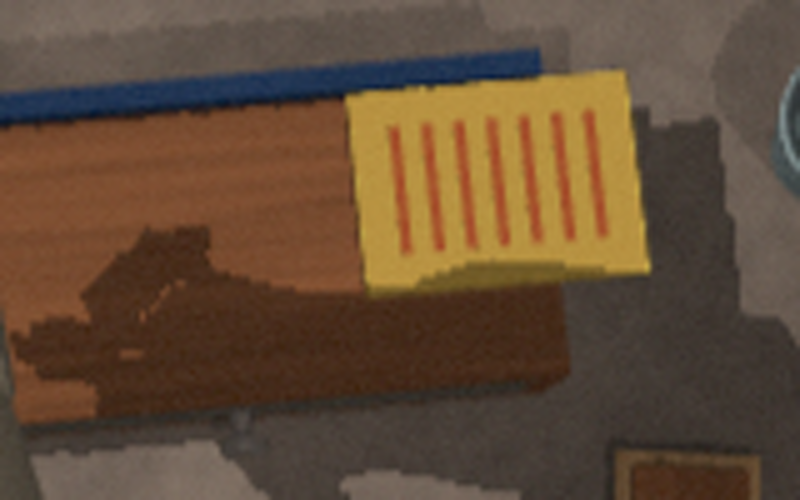

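Run:
```python
from fit import *
R=lambda t:np.array([[np.cos(t),-np.sin(t)],[np.sin(t),np.cos(t)]])
t=lambda x,y:((x+.5)/5-.5+290,(y+.5)/5-.5+180)
s4=lambda x,y:((x+.5)/4-.5+190,(y+.5)/4-.5+150)
T=[('top',t(346,95),(a,b)),('top',t(625,71),(a,-b)),('top',t(651,272),(-a,-b)),('top',t(367,297),(-a,b))]
S=[('scene',s4(157,90),(-a,-b)),('scene',s4(325,227),(-a,b)),('scene',s4(17,190),(a,-b))]
for n,D in(('top',T),('scene',S)):
    l=fit([d for d in L if d[0]==n])[0];p,e=fit(D)
    print(n,R(l[2]).T@(p-l)[:2],p[2]-l[2],abs(e).max())
```

```text
top [ 0.0153 -0.1241] 0.00252250902523897 0.18508245308277083
scene [ 0.0148 -0.1266] -0.02493499529127155 0.7984927914974378
```

Run:
```python
from h import *
a=cv2.imread('pics/top0.png');bot.camera('top')
for t in ['cups','prism','ball','paddle']:
    r=bot.trace('top',t); m0=np.load(f'pics/top_{t}.npy')
    if r: print(t,np.argwhere(m0).mean(0),np.argwhere(r[0]['mask']).mean(0))
print(bot.get_obs()['wrist_force'],bot.get_obs()['time']); bot.job_done()
```

```text
cups [204.33269045 461.96142719] [204.64544564 461.81978452]
prism [206.2571885  168.60383387] [205.94859813 168.68535826]
ball [309.28073394 219.75412844] [310.82539683 208.77777778]
paddle [300.9559633  426.65443425] [301.03479853 426.35164835]
[0.83609245 0.44856227 0.42550924] 14.2
the job is handed in; nothing more can be done
```

View pics/top11.png

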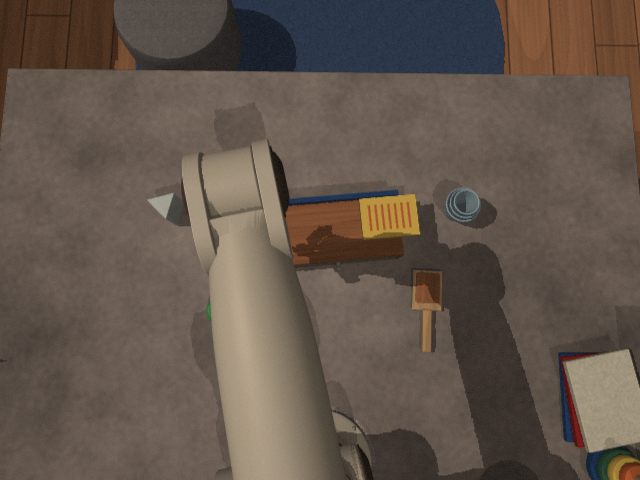

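View pics/scene11.png

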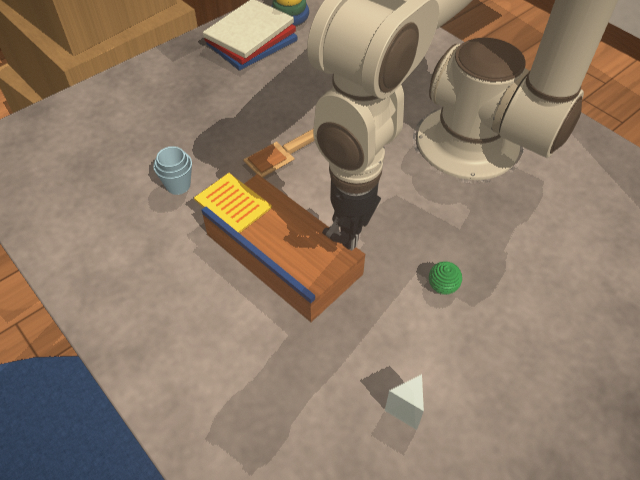

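I pushed the plate flush against the blue rail and slid it along to the cups' end, using only the closed fingertips. The job was handed in at about 14 s of the 48 s, with no verdict reported.

- **Plate position:** The last check put the plate centre in the ledge frame at x = 15.3 mm, y = −124 mm from the top camera, and x = 14.8 mm, y = −127 mm from the scene camera. About 40 mm sticks out past the end, and all of these are within the limits.
- **Plate angle:** The top camera reads 0.003 rad from parallel and the scene camera −0.025 rad. They disagree slightly, but both are inside the 0.08 rad limit.
- **Robot clear:** The fingers are well above and clear of the plate, and the wrist force is only noise (about 1 N). The highest force I saw was about 10 N, when I pressed the plate against the rail.
- **Other toys:** The cups, prism and paddle are within half a pixel of where they started. The ball's outline in the top camera shifted by 11 px because the arm half covers it there. In the scene camera, taken just before handing in, it is where it started.
- **Tray:** I never touched it and saw no sign of it opening, but I did not measure it.

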